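Sort the mixed succulents into the growing trays of their kind

ROBOT

A 6-joint arm with a two-finger parallel gripper is mounted at the origin on the work surface. World frame = base frame: x ahead of the robot, y to its left, z up, the work surface at z = 0. Lengths are in mm, angles in rad, forces in N, time in s.
With the tool pointing down it reaches from about 400 to 925 mm from the base axis. Payload 12.5 kg.
Tool frame: the origin (TCP) lies midway between the tips of the shut fingers; the grasp point (between the pads) lies 19 mm behind it; z points along the fingers, y is the line along which they close (so a half turn about z gives the same grasp; the last joint's range is limited). The gripper opens to 95 mm and grips with 3 to 60 N. Pads are 20 mm wide; open, the fingers measure 119 mm over their backs; the gripper's body (75 mm by 180 mm) begins 59 mm behind the grasp point.
Start: joints at [-1.399, 0.491, 1.559, -0, 1.092, -0.106], TCP at [171.423, -601.05, 214.661] pointing down, gripper open.
Joint ranges: [-3.1, 3.1], [-0.84, 2.19], [0.05, 2.79], [-1.13, 4.28], [0.06, 2.93], [-2.69, 2.69]. Speed limits (rad/s): [2.22, 2.22, 2.79, 3.14, 3.14, 3.14].

INTERFACE

Orientations are given as [roll, pitch, yaw] about the fixed x, y, z axes, in that order (R = Rz(yaw) Ry(pitch) Rx(roll)).
In Python, from cell import state, read_camera, camera_info, env gives the robot as it stands.
- The arm moves only by the tool move_arm, never from a script. Its argument "commands" is a list of rows, each a list of 3 entries, a list of its own where there are three numbers: the shift along the world's x, y, z in cm, then the turn, a rotation vector about the world's x, y, z in degrees, then the opening, from 0 (shut) to 1 (fully open). A call has 1 to 10 rows; each row shifts and turns the commanded pose from where the row before left it; what a row does not reach is not made up. A row lasts 1/10 s, in which the tool goes at most 50 mm and 8.59 degrees, less where a joint would pass 70% of its speed; a pose out of reach is approached as far as the arm can. A call with a gripper value outside its range is refused whole. The fingers move at their own pace and stop on an object; the grip force is fixed at half the most. Time passes only in rows, so rows that do not move let the fingers close. It gives the time, the measured TCP pose, the force, the opening and the grip force at its end, in the units of the state.
- state(): the state, without advancing time (a new reading comes with each control period).
- read_camera(name): name is "side" or "top" or "wrist"; returns the picture (400x640x3 uint8, blue, green, red); there is no depth.
- camera_info(name): a dict with "K" (3x3 intrinsics, pixels), "cam_to_world" (4x4, takes a point from camera to world coordinates). Camera axes: x right, y down, z forward; pixel columns grow to the right and rows downward; lengths in mm; the calibration is good to about 2 mm. A picture is of the moment at which its call begins: read the wrist's pose just before it. camera_info takes no time and is no camera call; for the wrist camera it gives the pose at the moment of the call.
- env.job_done(): hands the job in; it is judged then, once.
The state is a dict: "t": time; "joints": joint angles; "qvel": joint speeds; "tau": joint torques, N m; "eef_pos": TCP position; "tcp_rot": TCP orientation; "ft_force": force on the tool from outside, world axes, zero at the start; "moment": the same for the moment, N m; "opening": opening from 0.0 (shut) to 1.0 (fully open); "grip_force": force on a finger pad.
Only numpy, scipy, OpenCV 4.12 (cv2) and the standard library are available. Lean on these libraries where they do the work, as an engineer would, in place of code of your own. Each camera call takes 0.05 s, during which the arm holds its last target. There are 200 camera calls.

TASK

The four small succulents standing loose on the sill got mixed up, and we water by the tray: put each one into a free well of the growing tray where a plant of its own kind already stands. Set each pot down gently, not dropped, so that it stands upright on the floor of its well; tip no plant over and leave the three plants that already stand in the trays in their wells.

Things in the scene. Friction and masses are not known exactly. Their poses are not given: they have to be found in the camera images.
- ball_1_center (a point): Loose golden ball cactus (ribbed ball 42 mm wide, yellow), stiff, in a brown round pot 50 mm high: underside 40 mm across, tapered up to an upright rim band 54 mm across, 36 to 50 mm up (grip there); 83 mm tall in all, 90 to 180 g; on the sill at the start. Point: on the pot's axis, 43 mm above its underside, mid-way up the rim band; z is up.
- ball_2_center (a point): Loose golden ball cactus (ribbed ball 42 mm wide, yellow), stiff, in a brown round pot 50 mm high: underside 40 mm across, tapered up to an upright rim band 54 mm across, 36 to 50 mm up (grip there); 83 mm tall in all, 90 to 180 g; on the sill at the start. Point: on the pot's axis, 43 mm above its underside, mid-way up the rim band; z is up.
- column_1_center (a point): Loose column cactus (slim dark-green ribbed column 21 mm wide with two small offshoots), stiff, in a brown round pot 50 mm high: underside 40 mm across, tapered up to an upright rim band 54 mm across, 36 to 50 mm up (grip there); 82 mm tall in all, 90 to 180 g; on the sill at the start. Point: on the pot's axis, 43 mm above its underside, mid-way up the rim band; z is up.
- rosette_1_center (a point): Loose rosette succulent (flat star of pink and violet leaves, 51 mm wide), stiff, in a brown round pot 50 mm high: underside 40 mm across, tapered up to an upright rim band 54 mm across, 36 to 50 mm up (grip there); 71 mm tall in all, 90 to 180 g; on the sill at the start. Point: on the pot's axis, 43 mm above its underside, mid-way up the rim band; z is up.
- tray_ball: Fixed black tray where a golden ball plant stands, in its far (x = +80 mm) well; all trays look alike but for that plant. 250 mm long (x), 86 wide (y), 20 high; three round wells 66 mm wide, 16 deep, at x = -80, 0, +80 mm, y = 0; floor 4 mm above the sill, so a plant's point there is 47 mm above the sill. Origin: centre of its underside.
- tray_column: Fixed black tray where a column plant stands, in its near (x = -80 mm) well; all trays look alike but for that plant. 250 mm long (x), 86 wide (y), 20 high; three round wells 66 mm wide, 16 deep, at x = -80, 0, +80 mm, y = 0; floor 4 mm above the sill, so a plant's point there is 47 mm above the sill. Origin: centre of its underside.
- tray_rosette: Fixed black tray where a rosette plant stands, in its middle (x = 0) well; all trays look alike but for that plant. 250 mm long (x), 86 wide (y), 20 high; three round wells 66 mm wide, 16 deep, at x = -80, 0, +80 mm, y = 0; floor 4 mm above the sill, so a plant's point there is 47 mm above the sill. Origin: centre of its underside.
- settled_ball_center (a point): The golden ball cactus (ribbed ball 42 mm wide, yellow) that already stands, loose, in a well of its kind's tray, and stays there; pot as for the others, 83 mm tall, point on the axis 43 mm above the pot's underside.
- settled_column_center (a point): The column cactus (slim dark-green ribbed column 21 mm wide with two small offshoots) that already stands, loose, in a well of its kind's tray, and stays there; pot as for the others, 82 mm tall, point on the axis 43 mm above the pot's underside.
- settled_rosette_center (a point): The rosette succulent (flat star of pink and violet leaves, 51 mm wide) that already stands, loose, in a well of its kind's tray, and stays there; pot as for the others, 71 mm tall, point on the axis 43 mm above the pot's underside.

How it is judged:
By the outcome, as a careful person would: the job done as asked, in the order asked, and still so for the second after the job is handed in, with the robot touching nothing.
It also fails if it takes over 128 s, if anything falls off the work surface, if the arm or the gripper's body presses on something with over 40 N, if the wrist force passes 120 N, or if a joint passes its speed limit or range.

## Working session

There is one attempt and no reset: what is moved stays moved. The work goes in short steps, Python scripts to look and compute and a tool call to move; the robot and the scene stay as the last step left them, time stands still between calls to the robot, and variables do not carry over. Pictures are saved under pics/ and viewed, at most 14 in all, crops included, and the job is handed in when it is done.

Besides the shell and the picture viewer there is one more tool, called after "Call:" as name(argument=value, ...) on one line, values as JSON. move_arm: Moves the arm, as the interface text tells. Its arguments: {"type":"object","properties":{"commands":{"type":"array"}},"required":["commands"]}

```bash
mkdir -p pics; ls; python3 - <<'E'
from cell import state, read_camera, camera_info, env
import cv2
for n in("top","side"):
    cv2.imwrite(f"pics/{n}0.png",read_camera(n)); c=camera_info(n); print(c["K"],c["cam_to_world"].round(3) if hasattr(c["cam_to_world"],'round') else c["cam_to_world"])
print(state())
E
```

```text
pics
[[398.58514871   0.         321.62764359]
 [  0.         398.58514871 202.81447893]
 [  0.           0.           1.        ]] [[ 3.00000e-03 -9.98000e-01  6.80000e-02  4.79197e+02]
 [-1.00000e+00 -5.00000e-03 -2.90000e-02  3.20720e+01]
 [ 3.00000e-02 -6.80000e-02 -9.97000e-01  9.08105e+02]
 [ 0.00000e+00  0.00000e+00  0.00000e+00  1.00000e+00]]
[[397.97930962   0.         318.0076088 ]
 [  0.         397.97930962 195.55638761]
 [  0.           0.           1.        ]] [[-9.80000e-01 -1.60000e-01  1.18000e-01  4.35027e+02]
 [-1.99000e-01  7.48000e-01 -6.34000e-01  5.47630e+02]
 [ 1.30000e-02 -6.45000e-01 -7.64000e-01  7.35149e+02]
 [ 0.00000e+00  0.00000e+00  0.00000e+00  1.00000e+00]]
{'t': 0.1, 'joints': array([-1.39862202e+00,  4.91463795e-01,  1.55934615e+00,  2.41311685e-05,
        1.09172144e+00, -1.05578978e-01]), 'qvel': array([-0.00033964, -0.00135175, -0.00226903,  0.00073023,  0.00066628,
       -0.00089166]), 'tau': array([ 4.27622654e-03, -6.13619184e+01, -2.58607024e+01,  6.94224704e-02,
        4.70058003e-02, -6.90639763e-05]), 'eef_pos': array([ 171.37807472, -600.83706939,  214.15682528]), 'tcp_rot': array([-3.14066140e+00, -1.20211256e-04,  2.77742094e-01]), 'ft_force': array([-0.55253193, -0.00486847, -0.12179187]), 'moment': array([ 0.01652614, -0.01725422,  0.01389765]), 'grip_force': 0.0, 'opening': 1.000299034140346}
```

View pics/top0.png

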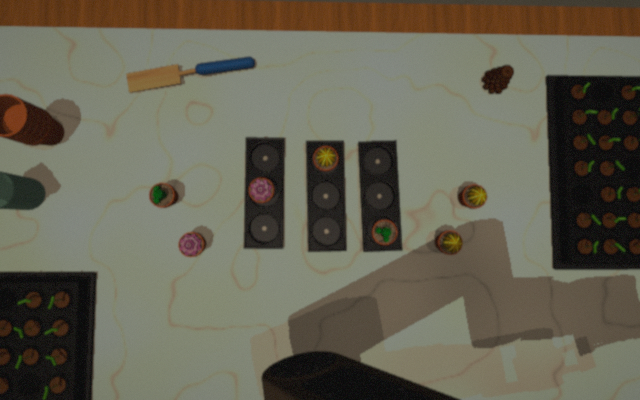

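View pics/side0.png

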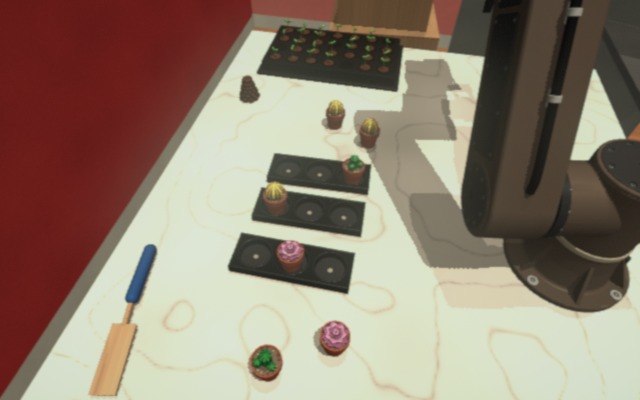

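The top view shows:
- Loose plants: column (163,195), rosette (191,243), balls (473,196) and (449,241).
- Trays: rosette at column ~265, ball ~326, column ~381.
- Free wells: (264,157) and (264,229); (326,196) and (326,232); (377,160) and (379,196).

```bash
cat > h.py <<'E'
from cell import state, read_camera, camera_info, env
import cv2, numpy as np
def ray(name,px,z,info=None):
    c=info or camera_info(name);T=np.array(c["cam_to_world"]);K=np.array(c["K"])
    d=T[:3,:3]@np.linalg.solve(K,[px[0],px[1],1.]);o=T[:3,3]
    return o+d*(z-o[2])/d[2]
E
python3 - <<'E'
from h import *
im=cv2.imread("pics/top0.png")
g=cv2.cvtColor(im,cv2.COLOR_BGR2GRAY)
out=cv2.resize(im[130:260,140:500],None,fx=2.2,fy=2.2)
for n,(x,y) in dict(col=(163,195),ros=(191,243),b1=(473,196),b2=(449,241),sros=(261,190),sball=(326,158),scol=(384,233)).items():
    a=18;S=6;x0,y0=x-a,y-a
    G=cv2.resize(g[y0:y+a,x0:x+a],None,fx=S,fy=S,interpolation=cv2.INTER_CUBIC)
    h=cv2.HoughCircles(cv2.GaussianBlur(G,(9,9),2),cv2.HOUGH_GRADIENT,1.5,60,param1=60,param2=12,minRadius=65,maxRadius=90)
    if h is None: print(n,None);continue
    for c in h[0][:2]:
        p=(c[0]+.5)/S-.5+x0,(c[1]+.5)/S-.5+y0
        zt=50 if n[0]!='s' or n=='ros' else 54
        print(n,np.round(p,1),"r",round(c[2]/S,1),ray("top",p,50 if n in("col","ros","b1","b2") else 54).round(0))
        cv2.circle(out,(int((p[0]-140)*2.2),int((p[1]-130)*2.2)),int(c[2]/S*2.2),(0,255,0) if c is h[0][0] else (255,0,0),1)
m=(g<70).astype(np.uint8)*255
m[:130]=0;m[260:]=0;m[:,:235]=0;m[:,410:]=0
for c in cv2.findContours(m,cv2.RETR_EXTERNAL,cv2.CHAIN_APPROX_NONE)[0]:
    if cv2.contourArea(c)<1500: continue
    r=cv2.minAreaRect(c);b=cv2.boxPoints(r);w=np.array([ray("top",p,20) for p in b])
    print("tray",r,w.mean(0).round(0)); d=w-np.roll(w,1,0);print(d.round(0)[:2,:2].tolist())
for p in [(264,157),(264,229),(326,196),(326,232),(377,160),(379,196)]:
    w=g[p[1]-4:p[1]+5,p[0]-4:p[0]+5].astype(float);w=np.clip(w-np.median(w)-8,0,None);yy,xx=np.mgrid[-4:5,-4:5]
    q=(p[0]+(w*xx).sum()/w.sum(),p[1]+(w*yy).sum()/w.sum());print("well",np.round(q,1),ray("top",q,4).round(0))
cv2.imwrite("pics/m0.png",out)
E
```

```text
col [163.  192.5] r 14.9 [558. 346.  50.]
ros None
b1 [468.  195.7] r 10.9 [ 555. -313.   50.]
b2 None
sros None
sball None
scol [386.5 221. ] r 13.8 [ 499. -133.   54.]
tray ((379.5523681640625, 195.54739379882812), (109.81282043457031, 38.50189971923828), 87.1375961303711) [ 558. -124.   20.]
[[247.0, 12.0], [5.0, -88.0]]
tray ((325.7550048828125, 195.50479125976562), (109.72401428222656, 37.796653747558594), 88.87670135498047) [558.  -3.  20.]
[[246.0, 6.0], [3.0, -85.0]]
tray ((264.0113220214844, 192.50582885742188), (39.09974670410156, 109.43611907958984), 0.6510604023933411) [564. 135.  20.]
[[1.0, 86.0], [245.0, 1.0]]
well [264.8 157.8] [643. 136.   4.]
well [263.8 228. ] [484. 136.   4.]
well [325.3 195.7] [558.  -3.   4.]
well [326.  230.9] [478.  -5.   4.]
well [377.2 161. ] [ 638. -122.    4.]
well [379.  195.7] [ 558. -126.    4.]
```

View pics/m0.png

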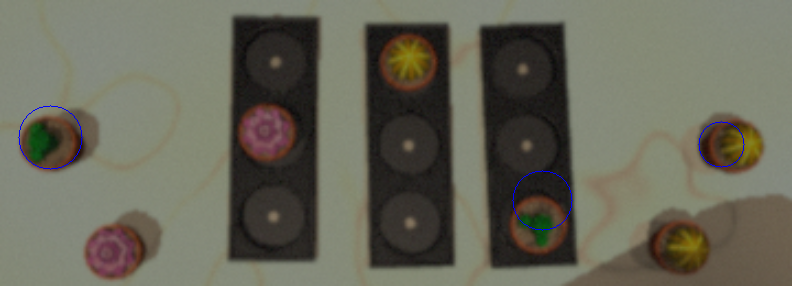

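The overlay shows the trays and well marks are found well, but the rim circles are not, since the lean and shadow confuse them. I'll measure the pots from the wrist camera.

Call:
move_arm(commands=[[[3.3, 3.0, 0.5], [0, 0, -1.6], 1], [[3.3, 3.0, 0.5], [0, 0, -1.6], 1], [[3.3, 3.0, 0.5], [0, 0, -1.6], 1], [[3.3, 3.0, 0.5], [0, 0, -1.6], 1], [[3.3, 3.0, 0.5], [0, 0, -1.6], 1], [[3.3, 3.0, 0.5], [0, 0, -1.6], 1], [[3.3, 3.0, 0.5], [0, 0, -1.6], 1], [[3.3, 3.0, 0.5], [0, 0, -1.6], 1], [[3.3, 3.0, 0.5], [0, 0, -1.6], 1], [[3.3, 3.0, 0.5], [0, 0, -1.5], 1]])

```text
t: 1.1
eef_pos: [502.5, -299.5, 264.7]
tcp_rot: [-3.141, 0.0, -0.001]
ft_force: [0.7, -0.4, 0.4]
opening: 1.001
grip_force: 0.0
```

```bash
python3 - <<'E'
from h import *
s=state();print(s['t'],s['eef_pos'].round(1),s['tcp_rot'].round(3))
i=camera_info("wrist");im=read_camera("wrist");cv2.imwrite("pics/w1.png",im);print(np.round(i["cam_to_world"],3),i["K"])
import pickle;pickle.dump(i,open("w1.pkl","wb"))
for p in[(472.5,195.9),(449,242),(191.4,244.1),(162.7,195)]:print(ray("top",p,50).round(0))
E
```

```text
1.1 [ 502.5 -299.5  264.7] [-3.141e+00  0.000e+00 -1.000e-03]
[[-1.00000e-03 -9.61000e-01 -2.78000e-01  5.81370e+02]
 [-1.00000e+00  1.00000e-03 -1.00000e-03 -3.00738e+02]
 [ 1.00000e-03  2.78000e-01 -9.61000e-01  4.35063e+02]
 [ 0.00000e+00  0.00000e+00  0.00000e+00  1.00000e+00]] [[302.13944641   0.         323.34867519]
 [  0.         302.13944641 201.00331474]
 [  0.           0.           1.        ]]
[ 555. -323.   50.]
[ 455. -269.   50.]
[449. 283.  50.]
[553. 347.  50.]
```

View pics/w1.png

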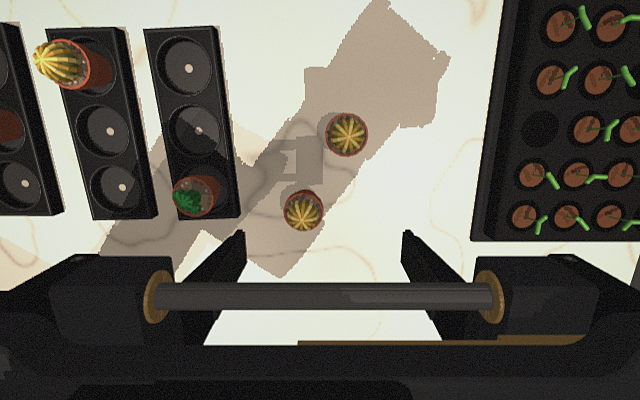

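The wrist view shows two loose ball pots, at (347,135) and (303,210), with the trays on the left.

```bash
cat >> h.py <<'E'
def pot(im,info,p,z=50,r=34,name="w"):
    "silhouette of the pot round pixel p -> ellipse centre -> plane z"
    x0,y0=int(p[0])-r,int(p[1])-r
    hsv=cv2.cvtColor(im[max(y0,0):int(p[1])+r,x0:int(p[0])+r],cv2.COLOR_BGR2HSV)
    m=((hsv[...,1]>110)&(hsv[...,2]>40)).astype(np.uint8)
    m=cv2.morphologyEx(m,cv2.MORPH_CLOSE,np.ones((9,9),np.uint8))
    m=cv2.morphologyEx(m,cv2.MORPH_OPEN,np.ones((5,5),np.uint8))
    c=max(cv2.findContours(m,cv2.RETR_EXTERNAL,cv2.CHAIN_APPROX_NONE)[0],key=cv2.contourArea)
    e=cv2.fitEllipse(cv2.convexHull(c)); q=(e[0][0]+x0,e[0][1]+max(y0,0))
    return np.round(q,1),np.round(e[1],1),ray(None,q,z,info).round(1)
E
python3 - <<'E'
from h import *
import pickle
i=pickle.load(open("w1.pkl","rb"));im=cv2.imread("pics/w1.png")
for p in[(347,135),(303,211)]:print(pot(im,i,p))
for p in [(190,69),(198,131),(109,131),(122,187),(24,184)]:print("well",ray(None,p,4,i).round(0))
t=cv2.imread("pics/top0.png");ti=camera_info("top")
for p in[(472.5,195.9),(449,242),(191.4,244.1),(162.7,195)]:print("top",pot(t,ti,p,r=22))
E
```

```text
(array([346.1, 134.3]), array([42.4, 43.1]), array([ 556.7, -329.7,   50. ]))
(array([303.2, 210.3]), array([39.2, 40.8]), array([ 457.2, -274.3,   50. ]))
well [ 638. -126.    4.]
well [ 558. -127.    4.]
well [558.  -3.   4.]
well [478.  -7.   4.]
well [483. 135.   4.]
top (array([472.6, 196.1]), array([23.5, 27.5]), array([ 554.6, -323.1,   50. ]))
top (array([448.8, 242. ]), array([24.7, 27. ]), array([ 454.6, -268.7,   50. ]))
top (array([191.9, 243.9]), array([23.6, 26.1]), array([449.3, 282.3,  50. ]))
top (array([162.9, 194.8]), array([23.7, 28.1]), array([553.4, 346.3,  50. ]))
```

Call:
move_arm(commands=[[[2.7, -1.4, 0], [0, 0, 0], 1], [[2.7, -1.5, 0], [0, 0, 0], 1], [[0, 0, -4], [0, 0, 0], 1], [[0, 0, -4], [0, 0, 0], 1], [[0, 0, -4], [0, 0, 0], 1], [[0, 0, -2], [0, 0, 0], 1], [[0, 0, 0], [0, 0, 0], 1]])

```text
t: 1.85
eef_pos: [554.1, -329.2, 121.4]
tcp_rot: [-3.138, 0.005, 0.0]
ft_force: [-0.4, -0.2, 0.7]
opening: 0.998
grip_force: 0.0
```

```bash
python3 - <<'E'
from h import *
s=state();print(s['t'],s['eef_pos'].round(1),s['tcp_rot'].round(3))
i=camera_info("wrist");im=read_camera("wrist");cv2.imwrite("pics/w2.png",im)
import pickle;pickle.dump(i,open("w2.pkl","wb"))
T=i["cam_to_world"];q=np.linalg.inv(T)@[556.5,-328.5,50,1];q=np.array(i["K"])@q[:3];q=q[:2]/q[2];print(q)
print(pot(im,i,q,r=50))
E
```

```text
1.85 [ 554.1 -329.2  121.4] [-3.138  0.005  0.   ]
[320.95766392 208.28346484]
(array([322.2, 206.8]), array([62.9, 64. ]), array([ 557.8, -329.6,   50. ]))
```

View pics/w2.png

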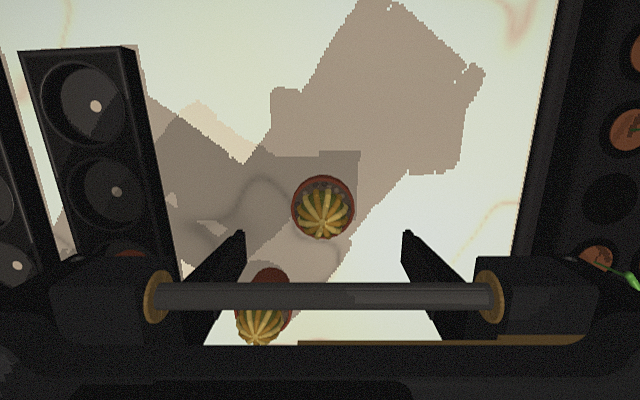

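The pot is centred between the fingers, rim at (322,207). Descend and grip.

Call:
move_arm(commands=[[[0.1, -0.1, -3], [0, 0, 0], 1], [[0, 0, -3], [0, 0, 0], 1], [[0, 0, -2], [0, 0, 0], 1], [[0, 0, -1.5], [0, 0, 0], 1], [[0, 0, -0.5], [0, 0, 0], 1], [[0, 0, 0], [0, 0, 0], 0.6], [[0, 0, 0], [0, 0, 0], 0.5], [[0, 0, 0], [0, 0, 0], 0.4], [[0, 0, 0], [0, 0, 0], 0.4], [[0, 0, 0], [0, 0, 0], 0.4]])

```text
t: 2.9
eef_pos: [556.6, -331.1, 25.2]
tcp_rot: [3.141, -0.001, 0.0]
ft_force: [-0.2, -0.1, 0.1]
opening: 0.639
grip_force: 0.0
```

Call:
move_arm(commands=[[[0, 0, 0], [0, 0, 0], 0.4], [[0, 0, 0], [0, 0, 0], 0.4], [[0, 0, 0], [0, 0, 0], 0.4], [[0, 0, 0], [0, 0, 0], 0.4]])

```text
t: 3.3
eef_pos: [556.5, -330.9, 25.0]
tcp_rot: [-3.142, -0.0, 0.0]
ft_force: [-0.8, 3.2, 5.5]
opening: 0.559
grip_force: 30.0
```

Gripped at 53 mm, which matches the rim. Lift and carry to the ball tray's middle well.

Call:
move_arm(commands=[[[0, 0, 2], [0, 0, 0], 0.4], [[0, 0, 4], [0, 0, 0], 0.4], [[0, 1, 4], [0, 0, 0], 0.4], [[0, 3.5, 0], [0, 0, 0], 0.4], [[0, 4, 0], [0, 0, 0], 0.4], [[0, 4, 0], [0, 0, 0], 0.4], [[0, 4, 0], [0, 0, 0], 0.4], [[0, 4, 0], [0, 0, 0], 0.4], [[0, 4, 0], [0, 0, 0], 0.4], [[0, 3.5, 0], [0, 0, 0], 0.4]])

```text
t: 4.3
eef_pos: [556.1, -49.3, 124.5]
tcp_rot: [3.141, 0.0, 0.001]
ft_force: [0.6, -0.6, -2.2]
opening: 0.566
grip_force: 30.0
```

Call:
move_arm(commands=[[[0, 3, 0], [0, 0, 0], 0.4], [[0.1, 1.6, 0], [0, 0, 0], 0.4], [[0, 0, -2], [0, 0, 0], 0.4], [[0, 0, -2], [0, 0, 0], 0.4], [[0, 0, -1], [0, 0, 0], 0.4], [[0, 0, 0], [0, 0, 0], 0.4], [[0, 0, 0], [0, 0, 0], 0.4]])

```text
t: 5.0
eef_pos: [557.7, -5.5, 75.0]
tcp_rot: [3.141, -0.0, -0.0]
ft_force: [-0.4, -0.5, -1.2]
opening: 0.561
grip_force: 30.0
```

```bash
python3 - <<'E'
from h import *
s=state();print(s['t'],s['eef_pos'].round(1),s['tcp_rot'].round(3),s['ft_force'].round(1))
cv2.imwrite("pics/w3.png",read_camera("wrist"))
E
```

```text
5.0 [557.7  -5.5  75. ] [ 3.141 -0.    -0.   ] [-0.4 -0.5 -1.2]
```

View pics/w3.png

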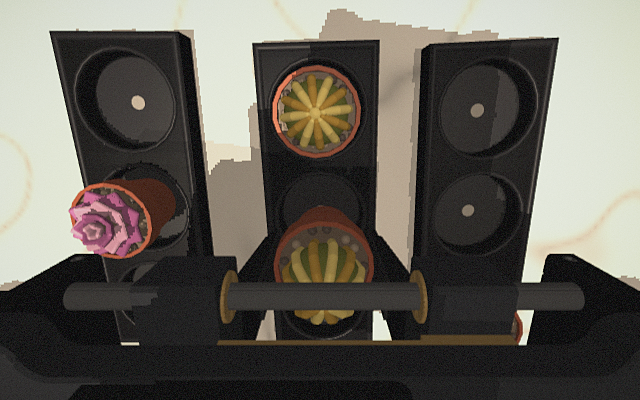

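The pot hangs over the middle well, aligned to within a few mm, and the settled ball stands clear ahead. Lower slowly.

Call:
move_arm(commands=[[[0, 0.1, -2], [0, 0, 0], 0.4], [[0, 0, -1.5], [0, 0, 0], 0.4], [[0, 0, -0.6], [0, 0, 0], 0.4], [[0, 0, -0.2], [0, 0, 0], 0.4], [[0, 0, -0.1], [0, 0, 0], 0.4], [[0, 0, -0.1], [0, 0, 0], 0.4], [[0, 0, -0.1], [0, 0, 0], 0.4], [[0, 0, 0], [0, 0, 0], 0.4], [[0, 0, 0], [0, 0, 0], 0.4]])

```text
t: 5.95
eef_pos: [557.7, -4.1, 29.0]
tcp_rot: [3.141, -0.001, 0.0]
ft_force: [-0.3, 0.4, -0.0]
opening: 0.563
grip_force: 30.0
```

Call:
move_arm(commands=[[[0, 0, -0.05], [0, 0, 0], 0.4], [[0, 0, 0], [0, 0, 0], 0.4], [[0, 0, 0], [0, 0, 0], 0.6], [[0, 0, 0], [0, 0, 0], 0.7], [[0, 0, 0], [0, 0, 0], 0.8], [[0, 0, 0], [0, 0, 0], 0.9], [[0, 0, 0], [0, 0, 0], 0.95], [[0, 0, 0], [0, 0, 0], 1]])

```text
t: 6.75
eef_pos: [557.4, -4.0, 28.1]
tcp_rot: [3.142, 0.0, 0.0]
ft_force: [-0.5, -0.4, 0.5]
opening: 0.958
grip_force: 0.0
```

Call:
move_arm(commands=[[[0, 0, 1], [0, 0, 0], 1], [[0, 0, 3], [0, 0, 0], 1], [[0, 0, 5], [0, 0, 0], 1], [[0, 0, 5], [0, 0, 0], 1], [[-2, -5, 0], [0, 0, 0], 1], [[-2, -4.5, 0], [0, 0, 0], 1], [[-2, -4.5, 0], [0, 0, 0], 1], [[-2, -4.5, 0], [0, 0, 0], 1], [[-1, -4.5, 0], [0, 0, 0], 1], [[-1, -4, 0], [0, 0, 0], 1]])

```text
t: 7.75
eef_pos: [457.9, -272.5, 169.1]
tcp_rot: [3.141, -0.001, -0.0]
ft_force: [0.8, -0.1, -0.0]
opening: 0.995
grip_force: 0.0
```

```bash
cat > look.py <<'E'
import sys
from h import *
X,Y=map(float,sys.argv[1:3])
s=state();print(s['t'],s['eef_pos'].round(1),s['tcp_rot'].round(3),s['opening'])
i=camera_info("wrist");im=read_camera("wrist")
q=np.linalg.inv(i["cam_to_world"])@[X,Y,50,1];q=np.array(i["K"])@q[:3];q=q[:2]/q[2];print(q)
print(pot(im,i,q,r=45))
cv2.imwrite(sys.argv[3],im)
E
python3 look.py 457 -274 pics/w4.png
```

```text
7.75 [ 457.9 -272.5  169.1] [ 3.141e+00 -1.000e-03 -0.000e+00] 0.9952048815697129
[323.12609349 197.43024378]
(array([322.7, 197.8]), array([52.9, 53.4]), array([ 456.6, -273.6,   50. ]))
```

View pics/w4.png

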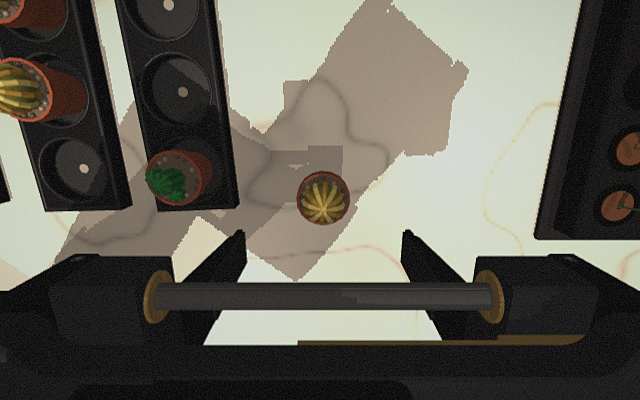

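Ball 1 stands in the middle well (upper left). Ball 2's rim is at (323,198), under the gripper.

Call:
move_arm(commands=[[[-0.1, -0.1, -4], [0, 0, 0], 1], [[0, 0, -4], [0, 0, 0], 1], [[0, 0, -3], [0, 0, 0], 1], [[0, 0, -2], [0, 0, 0], 1], [[0, 0, -1.0], [0, 0, 0], 1], [[0, 0, -0.3], [0, 0, 0], 0.7], [[0, 0, 0], [0, 0, 0], 0.4], [[0, 0, 0], [0, 0, 0], 0.4], [[0, 0, 0], [0, 0, 0], 0.4], [[0, 0, 0], [0, 0, 0], 0.4]])

```text
t: 8.8
eef_pos: [458.1, -271.6, 25.9]
tcp_rot: [3.141, -0.001, 0.0]
ft_force: [0.0, 0.4, -0.4]
opening: 0.635
grip_force: 0.0
```

Call:
move_arm(commands=[[[0, 0, 0], [0, 0, 0], 0.4], [[0, 0, 0], [0, 0, 0], 0.4], [[0, 0, 0], [0, 0, 0], 0.4], [[0, 0, 0], [0, 0, 0], 0.4]])

```text
t: 9.2
eef_pos: [458.0, -271.7, 25.6]
tcp_rot: [3.141, -0.001, 0.0]
ft_force: [-1.0, -0.1, 5.8]
opening: 0.564
grip_force: 30.0
```

Call:
move_arm(commands=[[[0, 0, 2], [0, 0, 0], 0.4], [[0, 0, 5], [0, 0, 0], 0.4], [[0, 0, 5], [0, 0, 0], 0.4], [[0.5, 3, 0], [0, 0, 0], 0.4], [[0.5, 4, 0], [0, 0, 0], 0.4], [[0.5, 4.5, 0], [0, 0, 0], 0.4], [[0.5, 4.5, 0], [0, 0, 0], 0.4], [[0, 4.5, 0], [0, 0, 0], 0.4], [[0, 4, 0], [0, 0, 0], 0.4], [[0, 2.1, 0], [0, 0, 0], 0.4]])

```text
t: 10.2
eef_pos: [477.2, -2.8, 145.0]
tcp_rot: [-3.141, 0.001, 0.002]
ft_force: [0.8, -0.2, -1.9]
opening: 0.557
grip_force: 30.0
```

Call:
move_arm(commands=[[[0, 0, -2], [0, 0, 0], 0.4], [[0, 0, -3], [0, 0, 0], 0.4], [[0, 0, -2], [0, 0, 0], 0.4], [[0, 0, 0], [0, 0, 0], 0.4], [[0, 0, 0], [0, 0, 0], 0.4]])

```text
t: 10.7
eef_pos: [477.8, -5.5, 75.4]
tcp_rot: [-3.142, 0.001, 0.0]
ft_force: [0.4, -0.2, -1.6]
opening: 0.562
grip_force: 30.0
```

```bash
python3 - <<'E'
from h import *
s=state();print(s['t'],s['eef_pos'].round(1),s['tcp_rot'].round(3),s['ft_force'].round(1))
a=read_camera("wrist");b=read_camera("side")[130:300,210:400]
cv2.imwrite("pics/w5.png",np.hstack([cv2.resize(a,(480,300)),cv2.resize(b,(320,300))]))
E
```

```text
10.7 [477.8  -5.5  75.4] [-3.142e+00  1.000e-03  0.000e+00] [ 0.4 -0.2 -1.6]
```

View pics/w5.png

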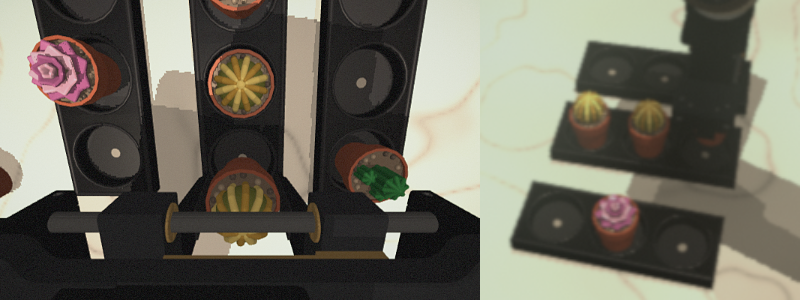

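Ball 2 hangs over the near well and ball 1 stands upright in the middle one. Lower and release.

Call:
move_arm(commands=[[[0, 0, -2], [0, 0, 0], 0.4], [[0, 0, -1.5], [0, 0, 0], 0.4], [[0, 0, -0.6], [0, 0, 0], 0.4], [[0, 0, -0.2], [0, 0, 0], 0.4], [[0, 0, -0.1], [0, 0, 0], 0.4], [[0, 0, -0.1], [0, 0, 0], 0.4], [[0, 0, -0.1], [0, 0, 0], 0.4], [[0, 0, -0.05], [0, 0, 0], 0.4], [[0, 0, 0], [0, 0, 0], 0.4]])

```text
t: 11.7
eef_pos: [478.2, -5.5, 29.6]
tcp_rot: [3.141, -0.001, 0.0]
ft_force: [-1.4, 0.1, 10.4]
opening: 0.564
grip_force: 30.0
```

Call:
move_arm(commands=[[[0, 0, 0], [0, 0, 0], 0.6], [[0, 0, 0], [0, 0, 0], 0.7], [[0, 0, 0], [0, 0, 0], 0.8], [[0, 0, 0], [0, 0, 0], 0.9], [[0, 0, 0], [0, 0, 0], 0.95], [[0, 0, 0], [0, 0, 0], 1]])

```text
t: 12.3
eef_pos: [477.9, -5.5, 28.6]
tcp_rot: [3.142, 0.0, 0.0]
ft_force: [0.2, -0.2, 0.6]
opening: 0.956
grip_force: 0.0
```

Call:
move_arm(commands=[[[0, 0, 1], [0, 0, 0], 1], [[0, 0, 3], [0, 0, 0], 1], [[0, 0, 5], [0, 0, 0], 1], [[0, 0, 5], [0, 0, 0], 1], [[-0.5, 5, 0], [0, 0, 0], 1], [[-0.5, 5, 0], [0, 0, 0], 1], [[-0.5, 5, 0], [0, 0, 0], 1], [[-0.5, 5, 0], [0, 0, 0], 1], [[-0.5, 5, 0], [0, 0, 0], 1], [[-0.4, 4, 0], [0, 0, 0], 1]])

```text
t: 13.3
eef_pos: [448.1, 285.8, 169.5]
tcp_rot: [-3.141, -0.001, 0.001]
ft_force: [0.9, -1.0, 0.3]
opening: 1.0
grip_force: 0.0
```

```bash
python3 look.py 449 284 pics/w6.png
```

```text
13.3 [448.1 285.8 169.5] [-3.141e+00 -1.000e-03  1.000e-03] 0.9996874307550679
[323.54937583 195.56325265]
(array([324.4, 192.9]), array([53.2, 53.4]), array([451.7, 283.2,  50. ]))
```

View pics/w6.png

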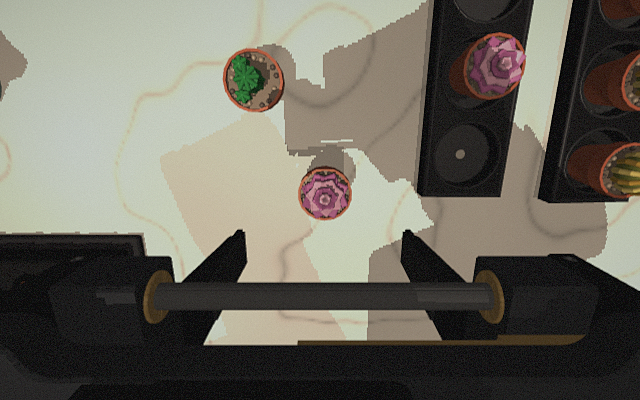

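Rosette rim is at (325,193) and column rim at (253,79). The rosette tray's near well is free.

Call:
move_arm(commands=[[[0.25, -0.1, -4], [0, 0, 0], 1], [[0, 0, -4], [0, 0, 0], 1], [[0, 0, -3], [0, 0, 0], 1], [[0, 0, -2], [0, 0, 0], 1], [[0, 0, -1.0], [0, 0, 0], 1], [[0, 0, -0.4], [0, 0, 0], 0.7], [[0, 0, 0], [0, 0, 0], 0.4], [[0, 0, 0], [0, 0, 0], 0.4], [[0, 0, 0], [0, 0, 0], 0.4], [[0, 0, 0], [0, 0, 0], 0.4]])

```text
t: 14.35
eef_pos: [451.7, 282.4, 25.4]
tcp_rot: [-3.141, -0.001, 0.0]
ft_force: [0.4, 0.3, 0.7]
opening: 0.634
grip_force: 0.0
```

Call:
move_arm(commands=[[[0, 0, 0], [0, 0, 0], 0.4], [[0, 0, 0], [0, 0, 0], 0.4], [[0, 0, 0], [0, 0, 0], 0.4], [[0, 0, 0], [0, 0, 0], 0.4]])

```text
t: 14.75
eef_pos: [451.8, 282.5, 25.2]
tcp_rot: [-3.141, -0.001, 0.0]
ft_force: [-0.8, 0.6, 5.7]
opening: 0.56
grip_force: 30.0
```

Call:
move_arm(commands=[[[0, 0, 2], [0, 0, 0], 0.4], [[0, 0, 4], [0, 0, 0], 0.4], [[0, 0, 4], [0, 0, 0], 0.4], [[0.8, -3, 0], [0, 0, 0], 0.4], [[0.8, -4, 0], [0, 0, 0], 0.4], [[0.8, -4, 0], [0, 0, 0], 0.4], [[0.8, -3.6, 0], [0, 0, 0], 0.4], [[0, 0, -2], [0, 0, 0], 0.4], [[0, 0, -3], [0, 0, 0], 0.4], [[0, 0, 0], [0, 0, 0], 0.4]])

```text
t: 15.75
eef_pos: [481.9, 135.6, 72.2]
tcp_rot: [3.141, 0.005, -0.001]
ft_force: [-0.1, -0.3, -0.6]
opening: 0.556
grip_force: 30.0
```

```bash
python3 - <<'E'
from h import *
s=state();print(s['t'],s['eef_pos'].round(1),s['tcp_rot'].round(3),s['ft_force'].round(1))
cv2.imwrite("pics/w7.png",read_camera("wrist"))
E
```

```text
15.75 [481.9 135.6  72.2] [ 3.141e+00  5.000e-03 -1.000e-03] [-0.1 -0.3 -0.6]
```

View pics/w7.png

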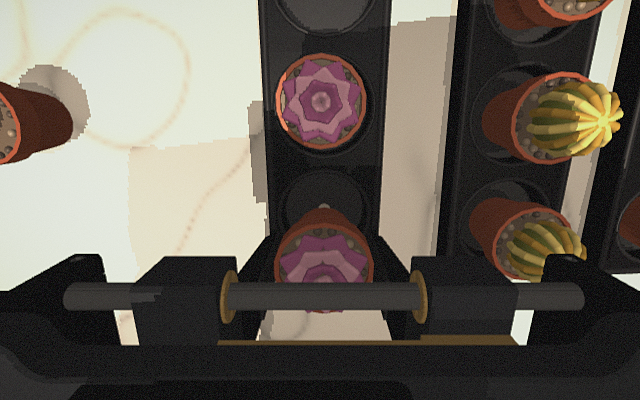

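The rosette is aligned with its near well, both near column 324.

Call:
move_arm(commands=[[[0, 0, -2], [0, 0, 0], 0.4], [[0, 0, -1.5], [0, 0, 0], 0.4], [[0, 0, -0.6], [0, 0, 0], 0.4], [[0, 0, -0.2], [0, 0, 0], 0.4], [[0, 0, -0.1], [0, 0, 0], 0.4], [[0, 0, -0.1], [0, 0, 0], 0.4], [[0, 0, -0.1], [0, 0, 0], 0.4], [[0, 0, -0.05], [0, 0, 0], 0.4], [[0, 0, 0], [0, 0, 0], 0.4]])

```text
t: 16.7
eef_pos: [483.8, 136.4, 29.1]
tcp_rot: [-3.142, -0.001, 0.0]
ft_force: [-3.2, 0.1, 11.0]
opening: 0.565
grip_force: 30.0
```

Call:
move_arm(commands=[[[0, 0, 0], [0, 0, 0], 0.6], [[0, 0, 0], [0, 0, 0], 0.7], [[0, 0, 0], [0, 0, 0], 0.8], [[0, 0, 0], [0, 0, 0], 0.9], [[0, 0, 0], [0, 0, 0], 0.95], [[0, 0, 0], [0, 0, 0], 1]])

```text
t: 17.3
eef_pos: [483.5, 136.3, 28.1]
tcp_rot: [3.141, 0.0, 0.0]
ft_force: [0.4, -0.8, -0.3]
opening: 0.962
grip_force: 0.0
```

Call:
move_arm(commands=[[[0, 0, 1], [0, 0, 0], 1], [[0, 0, 3], [0, 0, 0], 1], [[0, 0, 5], [0, 0, 0], 1], [[0, 0, 5], [0, 0, 0], 1], [[1.4, 4, 0], [0, 0, 0], 1], [[1.4, 4.5, 0], [0, 0, 0], 1], [[1.4, 4.5, 0], [0, 0, 0], 1], [[1.4, 4.5, 0], [0, 0, 0], 1], [[1.4, 3.5, 0], [0, 0, 0], 1], [[0, 0, 0], [0, 0, 0], 1]])

```text
t: 18.3
eef_pos: [554.0, 350.0, 168.4]
tcp_rot: [-3.141, -0.001, 0.003]
ft_force: [-0.4, -0.6, -0.2]
opening: 1.002
grip_force: 0.0
```

```bash
python3 look.py 554 347 pics/w8.png
```

```text
18.3 [554.  350.  168.4] [-3.141e+00 -1.000e-03  3.000e-03] 1.0022997164271352
[324.81158303 196.71792221]
(array([323.4, 193.6]), array([51. , 54.3]), array([557.2, 348.4,  50. ]))
```

View pics/w8.png

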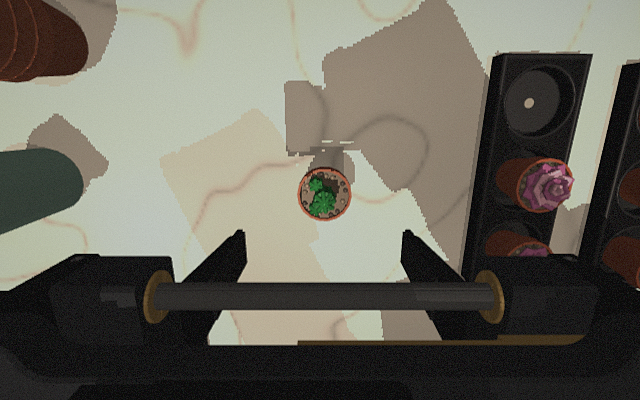

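The column pot's rim is at (324,194), centred between the fingers, and the rosette stands in its near well.

Call:
move_arm(commands=[[[0.3, 0.1, -4], [0, 0, 0], 1], [[0, 0, -4], [0, 0, 0], 1], [[0, 0, -3], [0, 0, 0], 1], [[0, 0, -2], [0, 0, 0], 1], [[0, 0, -1.0], [0, 0, 0], 1], [[0, 0, -0.35], [0, 0, 0], 0.7], [[0, 0, 0], [0, 0, 0], 0.4], [[0, 0, 0], [0, 0, 0], 0.4], [[0, 0, 0], [0, 0, 0], 0.4], [[0, 0, 0], [0, 0, 0], 0.4]])

```text
t: 19.35
eef_pos: [556.7, 347.4, 25.4]
tcp_rot: [-3.141, -0.001, 0.0]
ft_force: [1.2, 0.4, -0.1]
opening: 0.635
grip_force: 0.0
```

Call:
move_arm(commands=[[[0, 0, 0], [0, 0, 0], 0.4], [[0, 0, 0], [0, 0, 0], 0.4], [[0, 0, 0], [0, 0, 0], 0.4], [[0, 0, 0], [0, 0, 0], 0.4]])

```text
t: 19.75
eef_pos: [556.7, 347.6, 25.3]
tcp_rot: [-3.141, -0.001, 0.0]
ft_force: [-1.0, 1.0, 5.8]
opening: 0.562
grip_force: 30.0
```

Call:
move_arm(commands=[[[0, 0, 2], [0, 0, 0], 0.4], [[0, 0, 4], [0, 0, 0], 0.4], [[0, 0, 4], [0, 0, 0], 0.4], [[0, 0, 4], [0, 0, 0], 0.4], [[0, -3, 0], [0, 0, 0], 0.4], [[0, -4, 0], [0, 0, 0], 0.4], [[0, -4.5, 0], [0, 0, 0], 0.4], [[0, -4.5, 0], [0, 0, 0], 0.4], [[0, -4.5, 0], [0, 0, 0], 0.4], [[0, -4.5, 0], [0, 0, 0], 0.4]])

```text
t: 20.75
eef_pos: [555.9, 95.5, 164.5]
tcp_rot: [3.141, 0.001, 0.001]
ft_force: [1.4, -0.1, -1.9]
opening: 0.561
grip_force: 30.0
```

Call:
move_arm(commands=[[[0, -4.5, 0], [0, 0, 0], 0.4], [[0, -4.5, 0], [0, 0, 0], 0.4], [[0, -4.5, 0], [0, 0, 0], 0.4], [[0, -4.5, 0], [0, 0, 0], 0.4], [[0.1, -4.4, 0], [0, 0, 0], 0.4], [[0, 0, -3], [0, 0, 0], 0.4], [[0, 0, -4], [0, 0, 0], 0.4], [[0, 0, -2], [0, 0, 0], 0.4], [[0, 0, 0], [0, 0, 0], 0.4], [[0, 0, 0], [0, 0, 0], 0.4]])

```text
t: 21.75
eef_pos: [557.6, -126.8, 74.9]
tcp_rot: [3.142, 0.0, 0.0]
ft_force: [0.8, 0.2, -0.3]
opening: 0.562
grip_force: 30.0
```

```bash
python3 - <<'E'
from h import *
s=state();print(s['t'],s['eef_pos'].round(1),s['tcp_rot'].round(3),s['ft_force'].round(1))
cv2.imwrite("pics/w9.png",read_camera("wrist"))
E
```

```text
21.75 [ 557.6 -126.8   74.9] [3.142 0.    0.   ] [ 0.8  0.2 -0.3]
```

View pics/w9.png

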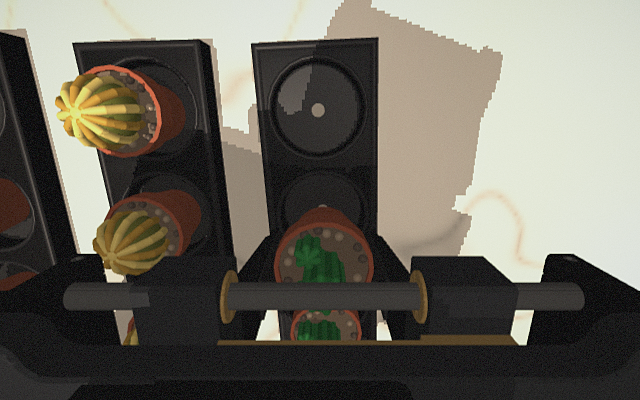

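The column is lined up over its tray's middle well: well at column 321, pot at 323.

Call:
move_arm(commands=[[[0, 0, -2], [0, 0, 0], 0.4], [[0, 0, -1.5], [0, 0, 0], 0.4], [[0, 0, -0.6], [0, 0, 0], 0.4], [[0, 0, -0.2], [0, 0, 0], 0.4], [[0, 0, -0.1], [0, 0, 0], 0.4], [[0, 0, -0.1], [0, 0, 0], 0.4], [[0, 0, -0.1], [0, 0, 0], 0.4], [[0, 0, -0.05], [0, 0, 0], 0.4], [[0, 0, 0], [0, 0, 0], 0.4]])

```text
t: 22.7
eef_pos: [557.8, -126.8, 29.2]
tcp_rot: [3.141, -0.001, 0.0]
ft_force: [-1.6, 0.5, 7.7]
opening: 0.56
grip_force: 30.0
```

Call:
move_arm(commands=[[[0, 0, 0], [0, 0, 0], 0.6], [[0, 0, 0], [0, 0, 0], 0.7], [[0, 0, 0], [0, 0, 0], 0.8], [[0, 0, 0], [0, 0, 0], 0.9], [[0, 0, 0], [0, 0, 0], 0.95], [[0, 0, 0], [0, 0, 0], 1]])

```text
t: 23.3
eef_pos: [557.4, -126.7, 28.1]
tcp_rot: [3.142, 0.0, 0.0]
ft_force: [-0.1, -0.9, 0.5]
opening: 0.962
grip_force: 0.0
```

Call:
move_arm(commands=[[[0, 0, 1], [0, 0, 0], 1], [[0, 0, 3], [0, 0, 0], 1], [[0, 0, 5], [0, 0, 0], 1], [[0, 0, 5], [0, 0, 0], 1], [[0, -4, 2], [0, 0, 0], 1], [[0, -4, 0], [0, 0, 0], 1], [[0, -4, 0], [0, 0, 0], 1], [[0, -4, 0], [0, 0, 0], 1], [[0, -4, 0], [0, 0, 0], 1], [[0, -4, 0], [0, 0, 0], 1]])

```text
t: 24.3
eef_pos: [557.1, -368.3, 189.1]
tcp_rot: [3.141, -0.0, 0.0]
ft_force: [0.7, 0.9, -0.4]
opening: 0.999
grip_force: 0.0
```

```bash
python3 - <<'E'
from h import *
print(state()['t'])
a=read_camera("top")[120:270,225:425];b=read_camera("side")[130:300,210:400]
cv2.imwrite("pics/end.png",np.hstack([cv2.resize(a,(400,300)),cv2.resize(b,(380,300))]))
E
```

```text
24.3
```

View pics/end.png

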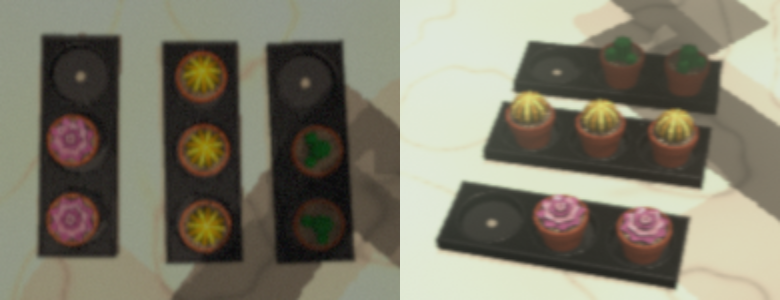

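All seven plants stand upright in the wells of their own kind's tray: rosettes left, balls middle, columns right.

Call:
move_arm(commands=[[[0, 0, 0], [0, 0, 0], 1], [[0, 0, 0], [0, 0, 0], 1], [[0, 0, 0], [0, 0, 0], 1]])

```text
t: 24.7
eef_pos: [557.7, -365.6, 188.6]
tcp_rot: [3.142, -0.0, 0.001]
ft_force: [-0.1, 0.3, 0.3]
opening: 0.999
grip_force: 0.0
```

```bash
python3 -c "
from cell import env
print(env.job_done())"
```

```text
the job is handed in; nothing more can be done
None
```

All four loose succulents now stand upright in free wells of their own kind's trays, the three settled plants are still in their wells, and the job was handed in at about 25 s; the hand-in gave no verdict.

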